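# Put a carton away in a dry cabinet with a push-to-open door

### The arm

A 6-joint arm with a two-finger parallel gripper is mounted at the origin on a cart in front of the work surface, level with it; the furniture and walls round the work are solid. World frame = base frame: x ahead of the robot, y to its left, z up, the work surface at z = 0. Lengths are in m, angles in rad, forces in N, time in s.
With the tool pointing down it reaches from about 0.425 to 0.95 m from the base axis. Payload 3.5 kg.
Tool frame: the origin (TCP) lies midway between the tips of the shut fingers; the grasp point (between the pads) lies 19 mm behind it; z points along the fingers, y is the line along which they close (so a half turn about z gives the same grasp; the last joint's range is limited). The gripper opens to 85 mm and grips with 20 to 120 N. Pads are 22 mm wide; open, the fingers measure 114 mm over their backs; the gripper's body (76 mm by 85 mm) begins 54 mm behind the grasp point. The pads swing forward as they close: fully open they stand 13 mm farther back than shut.
Start: joints at [-0.15, 0.286, 1.577, -0, 1.279, -0.15], TCP at [0.675, 0, 0.231] pointing down, gripper open.
Joint ranges: [-2.77, 2.77], [-0.9, 2.22], [0.21, 2.48], [-1.53, 4.67], [0.24, 2.81], [-2.84, 2.84]. Speed limits (rad/s): [2.79, 2.79, 3.14, 3.14, 3.14, 3.14].

### API

Orientations are given as a unit quaternion [x, y, z, w].
In Python, from plant import ctrl gives the robot as it stands.
- The arm moves only by the tool send_rows, never from a script. Its argument "series" is a list that holds one entry, the list of rows, each a list of 7 numbers: the shift along the tool's x, y, z in cm, then the turn, a rotation vector about the tool's x, y, z in rad, then the opening, from -1 (shut) to 1 (fully open). In form: [[[x, y, z, rx, ry, rz, jaw], ...]]. A call has 1 to 10 rows; each row shifts and turns the commanded pose from where the row before left it, along the tool's axes as they then stand; what a row does not reach is not made up. A row lasts 1/8 s, in which the tool goes at most 62.5 mm and 10.7 degrees, less where a joint would pass 70% of its speed; a pose out of reach is approached as far as the arm can. A call is refused whole if a number of a shift passes 6.25 or a number of a turn 0.188, either way. A call with a gripper value outside its range is refused whole. The fingers move at their own pace and stop on an object; "force" is the grip in N (left out, the last holds). Time passes only in rows, so rows that do not move let the fingers close. It gives the time, the measured TCP pose, the force, the opening and the grip force at its end, in the units of the state.
- ctrl.get_state(): the state, without advancing time (a new reading comes with each control period).
- ctrl.read_camera(name): name is "scene" or "side" or "wrist"; returns a dict with "img" (480x640x3 uint8, red, green, blue), "fx", "fy", "cx", "cy" (pixels), "R" (3x3) and "t" (3): a world point X has camera coordinates R X + t; the wrist camera has in their place "hand_eye" (4x4, takes a point from camera to tool coordinates, whose origin is the TCP and whose axes are the flange's). Camera axes: x right, y down, z forward; pixel columns grow to the right and rows downward; lengths in m; the calibration is good to about 2 mm. A picture is of the moment at which its call begins: read the wrist's pose just before it. There is no depth.
- ctrl.sign_off(): hands the job in; it is judged then, once.
The state is a dict: "time": time; "qpos": joint angles; "dq": joint speeds; "joint_efforts": joint torques, N m; "eef_pos": TCP position; "tcp_rot": TCP orientation; "contact_force": force on the tool from outside, world axes, zero at the start; "wrist_torque": the same for the moment, N m; "opening": opening from 0.0 (shut) to 1.0 (fully open); "finger_force": force on a finger pad.
Only numpy, scipy, OpenCV 4.12 (cv2) and the standard library are available. Lean on these libraries where they do the work, as an engineer would, in place of code of your own. Each camera call takes 0.05 s, during which the arm holds its last target. There are 200 camera calls.

### The job

Put the flat white and magenta carton away in the small white dry cabinet and shut it up again. The door has no handle: gently press it in at the blue dot until its catch trips and it springs ajar, swing it wide open, lay the carton right inside, flat and still top up, then press the door shut until the catch holds it. Leave the other things on the bench where they stand.

Things in the scene. Friction and masses are not known exactly. Their poses are not given: they have to be found in the camera images.
- dry_cabinet: white bench-top dry cabinet, fixed, 185 deep (x) x 220 wide (y) x 106 mm high; origin: centre of its underside; x points from front to back, y to the hinge side (left as seen from the front). Carcass front plane at x = -92.5 mm. Inside: plain floor 4 mm above the bench, walls and roof 7 mm thick, free depth 166 mm, free width for the carton y = -67 to +103 mm
- dry_door (a joint): door angle (rad) about the vertical hinge at the cabinet's left front edge: 0 shut and latched, positive = open (free edge swings towards the robot, clockwise from above), about 0.25 sprung ajar, 1.95 end stop, -0.040 pressed in to the hard stop. The stiff hinge stays where it is left, except that a sprung ejector pushes the unlatched door out to at least 0.18
- press_mark (a point): blue dot, 20 mm across, on the door's outer face, 194 mm from the hinge axis, 75 mm above the bench; moves with the door. Push-push catch: press here 7 mm past shut, nearly to the hard stop (5 to 10 N), and let go: a latched door springs ajar (50 mm at the dot: get out of its way), an unlatched one stays latched. Short presses do nothing; over 15 N is useless, 60 N harmful
- door_edge (a point): top of the door's free edge, mid thickness: 220 mm from the hinge axis, 103 mm above the bench; moves with the door. Door panel 220 wide x 100 high x 8 mm thick, grey frame with a tinted pane, no handle, its back 8.5 mm in front of the carcass when shut; the back is plain but for a black striker below 25 mm height, 36 mm long, 195 mm from the hinge
- door_hinge (a point): point on the door's vertical hinge axis (mid thickness of the door), level with the cabinet's top, 106 mm above the bench
- cabinet_mouth (a point): middle of the free way in: on the front sill, in the carcass front plane, level with the inner floor (4 mm above the bench), at y = +15 mm in the cabinet's frame. To its right a black latch block (36 wide, 48 deep, 62 mm high) fills the corner; a white ejector pin, 47 mm up, stands up to 45 mm out of the front plane there when the door is open
- carton: flat carton, white top with a magenta end and magenta sides, lying on the bench, 65 (x) x 141 (y) x 30 mm (z), 80 to 170 g, rigid; origin: centre of its underside; goes in with its long side along the cabinet's depth, either end first
- timer: white kitchen-style lab timer with a display, 37 x 68 x 64 mm, standing loose, bystander; origin: centre of its underside
- reagent_blue: small dropper bottle with a blue cap, 26 mm across, 75 mm high, loose bystander; origin: centre of its underside
- reagent_green: small dropper bottle with a green cap, 26 mm across, 75 mm high, loose bystander; origin: centre of its underside
- dish: clear culture dish with lid, 61 mm across, 15 mm high, loose bystander; origin: centre of its underside

How it is judged:
By the outcome, as a careful person would: the job done as asked, in the order asked, and still so for the second after the job is handed in, with the robot touching nothing.
It also fails if it takes over 72 s, if anything falls off the work surface, if the arm or the gripper's body presses on something with over 40 N, if the wrist force passes 120 N, or if a joint passes its speed limit or range.

## Working session

There is one attempt and no reset: what is moved stays moved. The work goes in short steps, Python scripts to look and compute and a tool call to move; the robot and the scene stay as the last step left them, time stands still between calls to the robot, and variables do not carry over. Pictures are saved under pics/ and viewed, at most 10 in all, crops included, and the job is handed in when it is done.

Besides the shell and the picture viewer there is one more tool, called after ">>>" by a JSON object that holds its "api" and its "payload". send_rows: Moves the arm, as the interface text tells. Its arguments: {"type":"object","properties":{"series":{"type":"array"},"force":{"type":"number"}},"required":["series"]}

```bash
mkdir -p pics; ls
cat > h.py <<'E'
import numpy as np, cv2
from plant import ctrl
from scipy.spatial.transform import Rotation as Rn
def cam(n):
    s=ctrl.get_state(); c=ctrl.read_camera(n)
    if n=="wrist":
        T=np.eye(4); T[:3,:3]=Rn.from_quat(s["tcp_rot"]).as_matrix(); T[:3,3]=s["eef_pos"]
        M=T@np.array(c["hand_eye"]); c["Rc"]=M[:3,:3]; c["o"]=M[:3,3]
    else:
        c["Rc"]=np.array(c["R"]).T; c["o"]=-c["Rc"]@np.array(c["t"])
    return c
def ray(c,u,v):
    d=c["Rc"]@np.array([(u-c["cx"])/c["fx"],(v-c["cy"])/c["fy"],1]); return c["o"],d/np.linalg.norm(d)
def onz(c,u,v,z):
    o,d=ray(c,u,v); return o+d*(z-o[2])/d[2]
def tri(*rs):
    A=sum(np.eye(3)-np.outer(d,d) for o,d in rs); b=sum((np.eye(3)-np.outer(d,d))@o for o,d in rs)
    return np.linalg.solve(A,b)
def proj(c,X):
    p=c["Rc"].T@(np.array(X)-c["o"]); return c["fx"]*p[0]/p[2]+c["cx"],c["fy"]*p[1]/p[2]+c["cy"]
def save(c,n): cv2.imwrite("pics/"+n+".png",c["img"][:,:,::-1])
E
python3 - <<'E'
from h import *
np.set_printoptions(precision=3,suppress=True)
print(ctrl.get_state())
for n in ["scene","side","wrist"]:
    c=cam(n); save(c,n+"0"); print(n,c["o"],c["Rc"][:,2],c["fx"])
    np.save("pics/"+n+"0.npy",c,allow_pickle=True)
E
```

```text
pics
{'time': 0.0, 'qpos': array([-0.15 ,  0.287,  1.578, -0.   ,  1.279, -0.15 ]), 'dq': array([-0.002, -0.001,  0.   , -0.001, -0.001,  0.   ]), 'joint_efforts': array([ -0.   , -40.598, -29.263,  -0.   ,   0.006,   0.   ]), 'eef_pos': array([0.674, 0.   , 0.23 ]), 'tcp_rot': array([ 0.707,  0.707, -0.001, -0.001]), 'contact_force': array([-0.546, -0.033, -0.137]), 'wrist_torque': array([-0.047,  0.045,  0.005]), 'finger_force': 0.0, 'opening': 0.9999402875603887}
scene [ 0.056 -1.105  0.784] [ 0.417  0.756 -0.505] 618.1056712806155
side [-0.451  0.796  0.752] [ 0.711 -0.556 -0.43 ] 613.175278519131
wrist [0.675 0.081 0.373] [-0.002 -0.316 -0.949] 355.74822789141854
```

View pics/scene0.png

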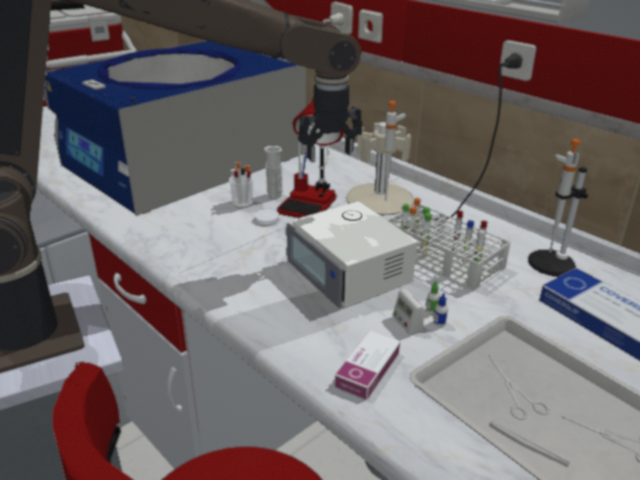

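View pics/side0.png

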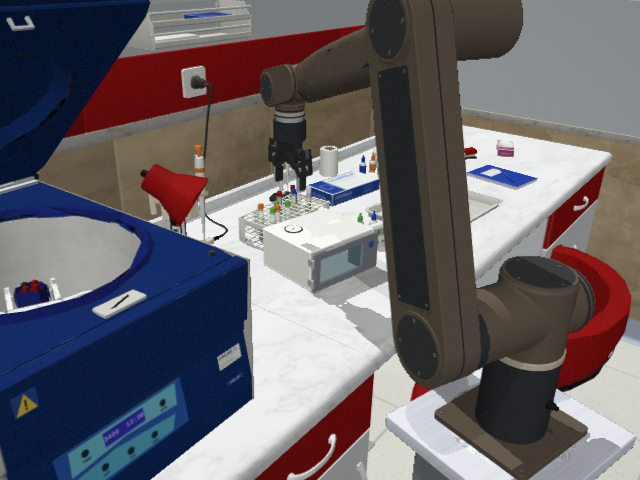

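View pics/wrist0.png

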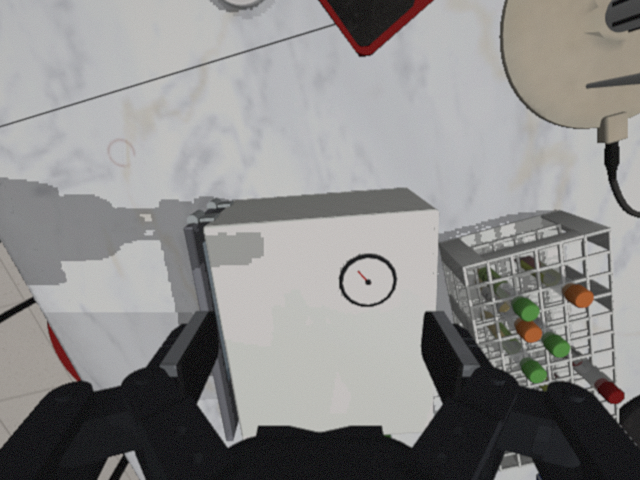

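The scene picture shows the cabinet (roof about (352,235), door front-left, blue dot near (337,283)), the carton at (368,363), the timer at (408,311), bottles at (434,297) and (441,310), and a dish-like thing at (265,218). The side view shows the roof corners and blue dot (372,244). The wrist view shows the cabinet roof with its front-left corner near (205,228) and back-left corner near (437,210).

Run:
```python
from h import *
np.set_printoptions(precision=4,suppress=True)
C={n:np.load(f"pics/{n}0.npy",allow_pickle=True).item() for n in["scene","side","wrist"]}
def comps(n,m,amin=15):
    k,l,s,ce=cv2.connectedComponentsWithStats(m.astype(np.uint8)); 
    return [(s[i].tolist(),ce[i]) for i in range(1,k) if s[i,4]>=amin]
for n in["scene","side"]:
    hsv=cv2.cvtColor(C[n]["img"],cv2.COLOR_RGB2HSV); h,s,v=cv2.split(hsv)
    for nm,m in {"blue":(h>105)&(h<130)&(s>150)&(v>50),"mag":(h>145)&(h<172)&(s>80),"green":(h>45)&(h<75)&(s>100)}.items():
        for st,ce in comps(n,m):
            if 300<ce[0]<460 and 200<ce[1]<410: print(n,nm,st,ce)
cv2.imwrite("pics/a.png",np.hstack([cv2.resize(C["scene"]["img"][190:400,250:460,::-1],None,fx=2.8,fy=2.8,interpolation=cv2.INTER_CUBIC)]))
cv2.imwrite("pics/b.png",cv2.resize(C["side"]["img"][190:300,230:400,::-1],None,fx=4,fy=4,interpolation=cv2.INTER_CUBIC))
```

```text
scene blue [439, 297, 6, 8, 34] [441.8235 300.7059]
scene blue [439, 315, 6, 8, 46] [441.3913 318.3696]
scene mag [376, 349, 22, 34, 97] [386.5876 365.7113]
scene mag [338, 363, 37, 22, 388] [356.3247 373.25  ]
scene mag [336, 378, 30, 20, 250] [350.7   387.368]
scene green [404, 205, 5, 6, 24] [405.7083 207.2917]
scene green [424, 208, 7, 12, 56] [426.7857 213.5893]
scene green [432, 282, 5, 11, 38] [434.2895 287.9737]
scene green [430, 301, 7, 9, 36] [432.6667 304.8889]
side blue [372, 211, 4, 9, 27] [373.5556 216.    ]
side blue [369, 241, 5, 7, 25] [370.92 243.84]
side green [358, 213, 4, 9, 24] [359.7917 217.875 ]
```

View pics/a.png

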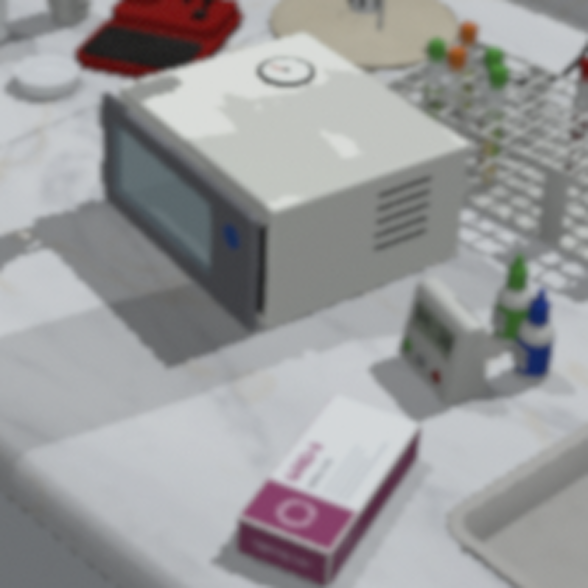

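View pics/b.png

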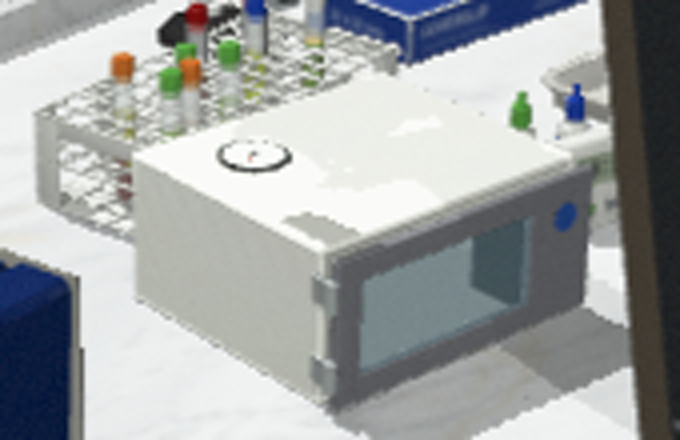

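Run:
```python
from h import *
np.set_printoptions(precision=4,suppress=True)
C={n:np.load(f"pics/{n}0.npy",allow_pickle=True).item() for n in["scene","side","wrist"]}
a=lambda p:(250+p[0]/2.8,190+p[1]/2.8); b=lambda p:(230+p[0]/4,190+p[1]/4)
S,D,W=C["scene"],C["side"],C["wrist"]
for nm,pa,pb in [("FL",(121,90),(325,252)),("BL",(305,33),(135,155)),("BR",(468,147),(375,72)),("FR",(272,210),(572,157)),("dot",(231,236),(564,216)),("greencap",(517,262),(520,98)),("bluecap",(541,297),(574,92))]:
    X=tri(ray(S,*a(pa)),ray(D,*b(pb))); print(nm,X,onz(S,*a(pa),.106),onz(D,*b(pb),.106))
print("wrist FL,BL",onz(W,205,228,.106),onz(W,437,210,.106))
for p in [(240,519),(330,552),(419,432),(338,400)]: print("carton top",onz(S,*a(p),.03))
for p in [(242,540),(328,587),(419,452)]: print("carton bot",onz(S,*a(p),0))
print("timer bot",[onz(S,*a(p),0) for p in [(403,355),(455,400),(500,385)]],[onz(S,*a(p),.064) for p in [(418,282),(462,335)]])
print("bottles",onz(S,*a((535,372)),0),onz(S,*a((512,335)),0))
print("dish",onz(S,265,218,.015))
```

```text
FL [0.5837 0.0004 0.1029] [ 0.5822 -0.0036  0.106 ] [0.5773 0.0049 0.106 ]
BL [0.7664 0.0161 0.1039] [0.7667 0.0154 0.106 ] [0.7586 0.0202 0.106 ]
BR [ 0.7857 -0.1975  0.1019] [ 0.7794 -0.2046  0.106 ] [ 0.7808 -0.1927  0.106 ]
FR [ 0.6006 -0.2121  0.1043] [ 0.6013 -0.2124  0.106 ] [ 0.5948 -0.2079  0.106 ]
dot [ 0.5804 -0.1896  0.0754] [ 0.5588 -0.2282  0.106 ] [ 0.5322 -0.1443  0.106 ]
greencap [ 0.7542 -0.3053  0.0688] [ 0.7185 -0.3464  0.106 ] [ 0.6878 -0.2449  0.106 ]
bluecap [ 0.7432 -0.3473  0.0677] [ 0.7077 -0.3868  0.106 ] [ 0.6746 -0.2824  0.106 ]
wrist FL,BL [0.5855 0.0045 0.106 ] [0.7651 0.0191 0.106 ]
carton top [ 0.4669 -0.4085  0.03  ]
carton top [ 0.5014 -0.4589  0.03  ]
carton top [ 0.6131 -0.3915  0.03  ]
carton top [ 0.5829 -0.3383  0.03  ]
carton bot [ 0.475  -0.3981  0.    ]
carton bot [ 0.5021 -0.4584  0.    ]
carton bot [ 0.6234 -0.3804  0.    ]
timer bot [array([ 0.6738, -0.286 ,  0.    ]), array([ 0.6776, -0.3462,  0.    ]), array([ 0.7163, -0.3473,  0.    ])] [array([ 0.6806, -0.287 ,  0.064 ]), array([ 0.672, -0.353,  0.064])]
bottles [ 0.748  -0.3469  0.    ] [ 0.76   -0.3034  0.    ]
dish [0.5974 0.197  0.015 ]
```

```bash
cat >> h.py <<'E'
YAW=0.083; C0=np.array([0.684,-0.098]); EX=np.array([np.cos(YAW),np.sin(YAW)]); EY=np.array([-np.sin(YAW),np.cos(YAW)])
def cab(x,y,z): return np.append(C0+x*EX+y*EY,z)      # cabinet frame -> world
def incab(p): d=np.array(p)[:2]-C0; return np.array([d@EX,d@EY,p[2]])
BASE=Rn.from_matrix(np.array([[-1,0,0],[0,1,0],[0,0,-1]]).T)  # tool x=-X, y=+Y, z=-Z
def ori(yaw,tilt): return Rn.from_euler("z",yaw)*Rn.from_euler("y",-tilt)*BASE
def cur():
    s=ctrl.get_state(); return np.array(s["eef_pos"]),Rn.from_quat(s["tcp_rot"])
def plan(ways,jaw,start=None):
    """ways: list of (pos, Rot, rows); prints rows in tool axes, tracking rounding"""
    p,R=start or cur(); i=0
    for q,Q,n in ways:
        p=p.copy()
        for k in range(n):
            d=R.inv().apply((q-p)/(n-k))*100; d=np.round(d,2)
            r=np.round((R.inv()*Q).as_rotvec()/(n-k),3)
            p=p+R.apply(d/100); R=R*Rn.from_rotvec(r); i+=1
            w="" if np.abs(d).max()<6.25 and np.linalg.norm(r)<.187 else " !!"
            print("["+",".join(f"{v:g}" for v in [*d,*r,jaw])+"],",w)
        print("  -> reach",p.round(4))
    return p,R
E
python3 - <<'E'
from h import *
s=cur()
o=ori(YAW,0.6)
plan([(np.array([.60,-.10,.25]),ori(YAW,0),10),(cab(-.17,-.084,.12),o,5),(cab(-.125,-.084,.069),o,2)],-1)
E
```

```text
[-1,-0.75,-0.2,-0,-0,-0.165,-1], 
[-0.87,-0.9,-0.2,-0,-0,-0.165,-1], 
[-0.71,-1.03,-0.2,-0,-0,-0.165,-1], 
[-0.53,-1.13,-0.2,-0,-0,-0.166,-1], 
[-0.33,-1.2,-0.19,-0,-0,-0.165,-1], 
[-0.13,-1.24,-0.2,-0,-0,-0.166,-1], 
[0.08,-1.24,-0.19,-0,-0,-0.165,-1], 
[0.28,-1.22,-0.2,-0,-0.001,-0.166,-1], 
[0.48,-1.15,-0.19,-0,-0,-0.165,-1], 
[0.66,-1.06,-0.2,-0,-0.001,-0.166,-1], 
  -> reach [ 0.6  -0.1   0.25]
[1.72,-1.78,2.6,0,-0.12,0,-1], 
[2.02,-1.78,2.38,0,-0.12,0,-1], 
[2.29,-1.78,2.12,0,-0.12,0,-1], 
[2.53,-1.78,1.82,0,-0.12,0,-1], 
[2.73,-1.78,1.51,0,-0.12,0,-1], 
  -> reach [ 0.5215 -0.1958  0.12  ]
[-0.42,0,3.38,0,0,0,-1], 
[-0.41,0,3.37,0,0,0,-1], 
  -> reach [ 0.5664 -0.1921  0.069 ]
```

>>> {"api": "send_rows", "payload": {"series": [[[-1, -0.75, -0.2, 0, 0, -0.165, -1], [-0.87, -0.9, -0.2, 0, 0, -0.165, -1], [-0.71, -1.03, -0.2, 0, 0, -0.165, -1], [-0.53, -1.13, -0.2, 0, 0, -0.166, -1], [-0.33, -1.2, -0.19, 0, 0, -0.165, -1], [-0.13, -1.24, -0.2, 0, 0, -0.166, -1], [0.08, -1.24, -0.19, 0, 0, -0.165, -1], [0.28, -1.22, -0.2, 0, -0.001, -0.166, -1], [0.48, -1.15, -0.19, 0, 0, -0.165, -1], [0.66, -1.06, -0.2, 0, -0.001, -0.166, -1]]], "force": 50}}

```text
time: 1.4
eef_pos: [0.5999, -0.1003, 0.2505]
tcp_rot: [-0.044, 0.999, -0.0, 0.001]
contact_force: [0.2, 0.2, -0.1]
opening: 0.0
finger_force: 0.0
```

>>> {"api": "send_rows", "payload": {"series": [[[1.72, -1.78, 2.6, 0, -0.12, 0, -1], [2.02, -1.78, 2.38, 0, -0.12, 0, -1], [2.29, -1.78, 2.12, 0, -0.12, 0, -1], [2.53, -1.78, 1.82, 0, -0.12, 0, -1], [2.73, -1.78, 1.51, 0, -0.12, 0, -1]]]}}

```text
time: 2.02
eef_pos: [0.5259, -0.1888, 0.1286]
tcp_rot: [-0.03, 0.957, 0.01, 0.287]
contact_force: [0.2, 0.3, -0.9]
opening: -0.0
finger_force: 0.0
```

Run:
```python
from h import *
s=ctrl.get_state(); print(s["qpos"],s["contact_force"])
c=cam("wrist"); save(c,"w1")
hsv=cv2.cvtColor(c["img"],cv2.COLOR_RGB2HSV); h,S,v=cv2.split(hsv)
m=((h>105)&(h<130)&(S>150)&(v>60)).astype(np.uint8)
k,l,st,ce=cv2.connectedComponentsWithStats(m)
for i in range(1,k):
    if st[i,4]>20:
        u,w=ce[i]; o,d=ray(c,u,w); n=np.append(EX,0); f=cab(-.109,0,0)
        print(st[i],ce[i],incab(o+d*((f-o)@n)/(d@n)))
plan([(cab(-.122,-.084,.069),ori(YAW,.6),3)],-1)
```

```text
[-0.70379742 -0.07358747  2.25564722  0.69808723  0.63816844 -2.83974885] [ 0.18916799  0.32747138 -0.93953342]
[300 266  28  24 519] [313.84393064 277.50096339] [-0.109      -0.08213917  0.07424537]
[145 333  16  26 259] [152.16216216 343.47876448] [-0.109      -0.178185    0.11927505]
[  38  368  144   25 1871] [ 99.1111705 380.8241582] [-0.109      -0.20183687  0.14077971]
[ 43 403  14  10  92] [ 49.85869565 407.88043478] [-0.109      -0.22312944  0.15475153]
[ 38 422  10  14  68] [ 42.11764706 426.89705882] [-0.109      -0.22285285  0.16397308]
[-0.3,-0.23,2.38,-0.003,-0.007,-0.012,-1], 
[-0.27,-0.25,2.39,-0.002,-0.007,-0.011,-1], 
[-0.26,-0.25,2.39,-0.003,-0.007,-0.012,-1], 
  -> reach [ 0.5694 -0.1918  0.069 ]
```

View pics/w1.png

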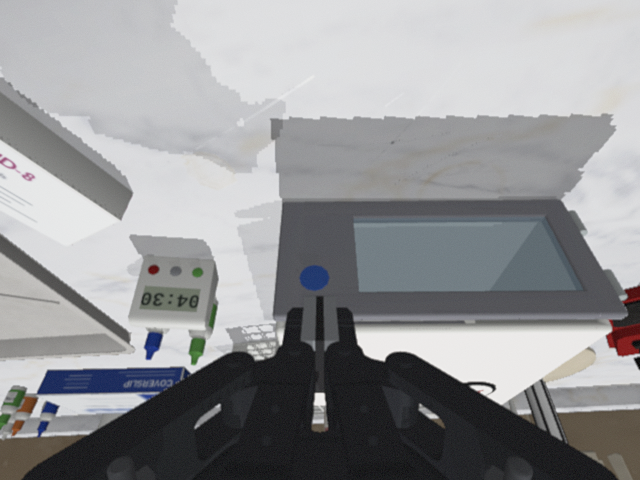

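The wrist view (upside down) shows the blue dot at (314,277), measured at cabinet y=-82, z=74 mm – agrees. But joint 6 is at its limit, so I flip the tool half a turn.

>>> {"api": "send_rows", "payload": {"series": [[[0, 0, -0.5, 0, 0, 0.185, -1], [0, 0, -0.5, 0, 0, 0.185, -1], [0, 0, 0, 0, 0, 0.185, -1], [0, 0, 0, 0, 0, 0.185, -1], [0, 0, 0, 0, 0, 0.185, -1], [0, 0, 0, 0, 0, 0.185, -1], [0, 0, 0, 0, 0, 0.185, -1], [0, 0, 0, 0, 0, 0.185, -1], [0, 0, 0, 0, 0, 0.185, -1]]]}}

```text
time: 3.2
eef_pos: [0.5222, -0.1887, 0.1388]
tcp_rot: [0.687, 0.668, 0.218, 0.185]
contact_force: [0.5, 0.2, -1.2]
opening: -0.003
finger_force: 0.0
```

>>> {"api": "send_rows", "payload": {"series": [[[0, 0, 0, 0, 0, 0.185, -1], [0, 0, 0, 0, 0, 0.185, -1], [0, 0, 0, 0, 0, 0.185, -1], [0, 0, 0, 0, 0, 0.185, -1], [0, 0, 0, 0, 0, 0.185, -1], [0, 0, 0, 0, 0, 0.185, -1], [0, 0, 0, 0, 0, 0.185, -1], [0, 0, 0, 0, 0, 0.185, -1]]]}}

```text
time: 4.2
eef_pos: [0.5222, -0.1887, 0.1388]
tcp_rot: [0.958, 0.03, 0.286, -0.01]
contact_force: [-0.1, -1.1, 0.5]
opening: -0.0
finger_force: 0.0
```

```bash
sed -i 's/^BASE=.*/BASE=Rn.from_matrix(np.array([[1,0,0],[0,-1,0],[0,0,-1]]).T)  # tool x=+X, y=-Y, z=-Z/' h.py
python3 - <<'E'
from h import *
s=ctrl.get_state(); print(s["qpos"],incab(s["eef_pos"]))
plan([(cab(-.135,-.083,.073),ori(YAW,.6),3),(cab(-.120,-.083,.069),ori(YAW,.6),2)],-1)
E
```

```text
[-0.70881473 -0.09924524  2.25639925  0.67561126  0.66185462  0.323886  ] [-0.16874017 -0.07692894  0.13877369]
[-0.26,0.19,2.45,0.003,0.006,-0.006,-1], 
[-0.28,0.19,2.45,0.003,0.007,-0.006,-1], 
[-0.29,0.19,2.45,0.003,0.006,-0.005,-1], 
  -> reach [ 0.5563 -0.1919  0.073 ]
[0.51,0,0.59,-0,0,-0,-1], 
[0.5,0,0.59,-0,0,-0,-1], 
  -> reach [ 0.5713 -0.1906  0.0689]
```

>>> {"api": "send_rows", "payload": {"series": [[[-0.26, 0.19, 2.45, 0.003, 0.006, -0.006, -1], [-0.28, 0.19, 2.45, 0.003, 0.007, -0.006, -1], [-0.29, 0.19, 2.45, 0.003, 0.006, -0.005, -1], [0.51, 0, 0.59, 0, 0, 0, -1], [0.5, 0, 0.59, 0, 0, 0, -1], [0, 0, 0, 0, 0, 0, -1]]]}}

```text
time: 4.95
eef_pos: [0.572, -0.1909, 0.0697]
tcp_rot: [0.954, 0.042, 0.296, -0.011]
contact_force: [0.4, -0.5, -0.3]
opening: -0.001
finger_force: 0.0
```

>>> {"api": "send_rows", "payload": {"series": [[[0.33, 0, 0.22, 0, 0, 0, -1]]]}}

```text
time: 5.08
eef_pos: [0.575, -0.1907, 0.0694]
tcp_rot: [0.954, 0.042, 0.296, -0.011]
contact_force: [-5.5, -0.4, 3.0]
opening: 0.002
finger_force: 2.7
```

>>> {"api": "send_rows", "payload": {"series": [[[0.16, 0, 0.11, 0, 0, 0, -1]]]}}

```text
time: 5.2
eef_pos: [0.577, -0.1905, 0.0694]
tcp_rot: [0.954, 0.041, 0.296, -0.011]
contact_force: [-5.7, -1.4, 3.7]
opening: -0.002
finger_force: 2.9
```

>>> {"api": "send_rows", "payload": {"series": [[[0.16, 0, 0.11, 0, 0, 0, -1]]]}}

```text
time: 5.32
eef_pos: [0.5789, -0.1904, 0.0694]
tcp_rot: [0.954, 0.041, 0.296, -0.011]
contact_force: [-5.7, -1.0, 4.3]
opening: 0.005
finger_force: 3.0
```

>>> {"api": "send_rows", "payload": {"series": [[[0.12, 0, 0.08, 0, 0, 0, -1]]]}}

```text
time: 5.45
eef_pos: [0.5803, -0.1903, 0.0694]
tcp_rot: [0.954, 0.041, 0.296, -0.011]
contact_force: [-5.9, 0.1, 3.3]
opening: -0.004
finger_force: 3.0
```

>>> {"api": "send_rows", "payload": {"series": [[[0.08, 0, 0.06, 0, 0, 0, -1]]]}}

```text
time: 5.58
eef_pos: [0.5812, -0.1902, 0.0694]
tcp_rot: [0.954, 0.042, 0.296, -0.011]
contact_force: [-11.0, -0.2, 5.2]
opening: -0.002
finger_force: 5.2
```

>>> {"api": "send_rows", "payload": {"series": [[[-4.5, 0, -3.1, 0, 0, 0, -1], [-4.5, 0, -3.1, 0, 0, 0, -1], [0, 0, 0, 0, 0, 0, -1], [0, 0, 0, 0, 0, 0, -1]]]}}

```text
time: 6.08
eef_pos: [0.4732, -0.2002, 0.0701]
tcp_rot: [0.954, 0.041, 0.296, -0.011]
contact_force: [0.7, 0.3, 0.3]
opening: -0.0
finger_force: 0.0
```

Run:
```python
from h import *
s=ctrl.get_state(); print(s["qpos"],incab(s["eef_pos"]),s["contact_force"])
def dot(n):
    c=cam(n); hsv=cv2.cvtColor(c["img"],cv2.COLOR_RGB2HSV); h,S,v=cv2.split(hsv)
    m=((h>105)&(h<130)&(S>130)&(v>50)).astype(np.uint8)
    k,l,st,ce=cv2.connectedComponentsWithStats(m); save(c,n+"2")
    return c,[ce[i].round(1) for i in range(1,k) if st[i,4]>8 and 270<ce[i][0]<420 and 210<ce[i][1]<330],
for n in["scene","side"]: 
    c,l=dot(n); print(n,l)
    for u in l:
        print(incab(onz(c,*u,.075)))
```

```text
[-0.8253434  -0.05004439  2.37543178  0.89013836  0.61009795 -0.03604563] [-0.21852112 -0.08439795  0.07013223] [0.66190176 0.31740851 0.33257056]
scene []
side [array([373.6, 216. ]), array([382.4, 250.7])]
[ 0.00959902 -0.22297081  0.075     ]
[-0.15703876 -0.07588546  0.075     ]
```

The side view dot at (382,251) puts the door at about 0.25 rad: sprung ajar. Next, hook behind the free edge.

Run:
```python
from h import *
o=ori(YAW,0); H=np.array([-.105,.11])
def f(t,r,z,side=1):
    u=np.array([-np.sin(t),-np.cos(t)]); n=np.array([np.cos(t),-np.sin(t)])
    d=.004+.011*abs(np.cos(t))+.0145*abs(np.sin(t)); return cab(*(H+r*u+side*d*n),z)
s=plan([(cab(-.20,-.17,.12),o,4),(cab(-.122,-.17,.12),o,2),(cab(-.122,-.165,.067),o,1),(cab(-.122,-.09,.067),o,2)],-1)
print("arc")
w=[(f(t,.19-.08*max(0,t-.5)/1.25,.067),o,1) for t in np.linspace(.3,1.75,14)]
plan(w,-1,s)
```

```text
[1.07,2.15,-0.77,0.001,-0.151,0.001,-1], 
[0.94,2.15,-0.93,0.001,-0.15,0.001,-1], 
[0.79,2.14,-1.06,0,-0.151,0.001,-1], 
[0.63,2.15,-1.16,0.001,-0.15,0.001,-1], 
  -> reach [ 0.4988 -0.284   0.12  ]
[3.9,0,0,-0,-0,0,-1], 
[3.9,0,0,-0,-0,0,-1], 
  -> reach [ 0.5766 -0.2775  0.12  ]
[-0,-0.5,5.3,-0,-0,0,-1], 
  -> reach [ 0.5761 -0.2725  0.067 ]
[-0,-3.75,0,-0,-0,0,-1], 
[-0,-3.75,0,-0,-0,0,-1], 
  -> reach [ 0.5699 -0.1978  0.067 ]
arc
[-2.12,-1.29,0.01,-0,-0,0,-1], 
  -> reach [ 0.5477 -0.1867  0.067 ]
[-1.96,-0.5,-0,-0,-0,0,-1], 
  -> reach [ 0.5278 -0.1833  0.067 ]
[-1.84,-0.84,-0,-0,-0,0,-1], 
  -> reach [ 0.5087 -0.1765  0.067 ]
[-1.41,-1.49,-0,-0,-0,0,-1], 
  -> reach [ 0.4934 -0.1628  0.067 ]
[-1.19,-1.6,-0,-0,-0,0,-1], 
  -> reach [ 0.4802 -0.1479  0.067 ]
[-0.97,-1.67,-0,-0,-0,0,-1], 
  -> reach [ 0.4692 -0.132   0.067 ]
[-0.74,-1.73,-0,-0,-0,0,-1], 
  -> reach [ 0.4604 -0.1154  0.067 ]
[-0.52,-1.75,-0,-0,-0,0,-1], 
  -> reach [ 0.4537 -0.0984  0.067 ]
[-0.29,-1.75,-0,-0,-0,0,-1], 
  -> reach [ 0.4494 -0.0812  0.067 ]
[-0.07,-1.71,-0,-0,-0,0,-1], 
  -> reach [ 0.4473 -0.0642  0.067 ]
[0.14,-1.66,-0,-0,-0,0,-1], 
  -> reach [ 0.4473 -0.0476  0.067 ]
[0.34,-1.57,0,-0,-0,0,-1], 
  -> reach [ 0.4494 -0.0316  0.067 ]
[0.52,-1.32,0,-0,-0,0,-1], 
  -> reach [ 0.4534 -0.018   0.067 ]
[0.63,-1.09,0,-0,-0,0,-1], 
  -> reach [ 0.4588 -0.0067  0.067 ]
```

>>> {"api": "send_rows", "payload": {"series": [[[1.07, 2.15, -0.77, 0.001, -0.151, 0.001, -1], [0.94, 2.15, -0.93, 0.001, -0.15, 0.001, -1], [0.79, 2.14, -1.06, 0, -0.151, 0.001, -1], [0.63, 2.15, -1.16, 0.001, -0.15, 0.001, -1], [3.9, 0, 0, 0, 0, 0, -1], [3.9, 0, 0, 0, 0, 0, -1], [0, -0.5, 5.3, 0, 0, 0, -1], [0, 0, 0, 0, 0, 0, -1]]]}}

```text
time: 7.18
eef_pos: [0.5727, -0.2642, 0.0602]
tcp_rot: [0.999, 0.044, 0.007, -0.007]
contact_force: [-0.4, 0.4, 0.1]
opening: 0.002
finger_force: 0.0
```

>>> {"api": "send_rows", "payload": {"series": [[[0, -3.75, 0, 0, 0, 0, -1], [0, -3.75, 0, 0, 0, 0, -1]]]}}

```text
time: 7.42
eef_pos: [0.5693, -0.1926, 0.0677]
tcp_rot: [0.999, 0.043, 0.012, -0.003]
contact_force: [-0.6, -0.2, -0.2]
opening: -0.001
finger_force: 0.0
```

>>> {"api": "send_rows", "payload": {"series": [[[-2.12, -1.29, 0, 0, 0, 0, -1], [-1.96, -0.5, 0, 0, 0, 0, -1]]]}}

```text
time: 7.68
eef_pos: [0.527, -0.1778, 0.0673]
tcp_rot: [0.999, 0.044, 0.012, -0.002]
contact_force: [0.8, 0.7, 0.8]
opening: 0.004
finger_force: 0.3
```

>>> {"api": "send_rows", "payload": {"series": [[[-1.84, -0.84, 0, 0, 0, 0, -1], [-1.41, -1.49, 0, 0, 0, 0, -1], [-1.19, -1.6, 0, 0, 0, 0, -1], [-0.97, -1.67, 0, 0, 0, 0, -1]]]}}

```text
time: 8.18
eef_pos: [0.4682, -0.1275, 0.0661]
tcp_rot: [0.999, 0.043, 0.012, -0.002]
contact_force: [0.4, -0.9, 0.4]
opening: -0.001
finger_force: 0.5
```

>>> {"api": "send_rows", "payload": {"series": [[[-0.74, -1.73, 0, 0, 0, 0, -1], [-0.52, -1.75, 0, 0, 0, 0, -1], [-0.29, -1.75, 0, 0, 0, 0, -1], [-0.07, -1.71, 0, 0, 0, 0, -1], [0.14, -1.66, 0, 0, 0, 0, -1], [0.34, -1.57, 0, 0, 0, 0, -1], [0.52, -1.32, 0, 0, 0, 0, -1], [0.63, -1.09, 0, 0, 0, 0, -1]]]}}

```text
time: 9.18
eef_pos: [0.4567, -0.0007, 0.0647]
tcp_rot: [0.999, 0.043, 0.011, -0.003]
contact_force: [-1.1, -1.8, 1.6]
opening: 0.004
finger_force: 1.2
```

Run:
```python
from h import *
s=ctrl.get_state(); print(s["qpos"],incab(s["eef_pos"]),s["contact_force"])
c=cam("scene"); cv2.imwrite("pics/s3.png",cv2.resize(c["img"][170:410,210:460,::-1],None,fx=2.4,fy=2.4))
```

```text
[-0.23117356  0.00470635  2.23082633  0.01599482  0.88724161  1.2433329 ] [-0.21846346  0.11584889  0.06469729] [-1.06737941 -1.80897426  1.62932771]
```

View pics/s3.png

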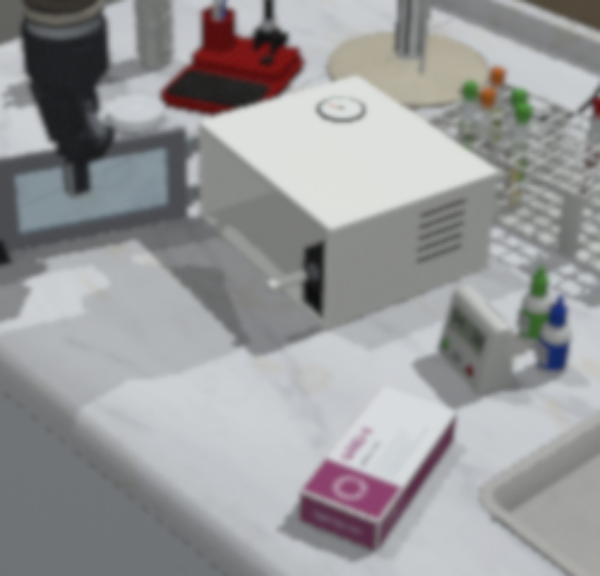

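The picture shows the door wide open (about 1.8 rad), carton and bystanders undisturbed. Now to the carton for a wrist measurement.

Run:
```python
from h import *
plan([(np.array([.47,-.03,.12]),ori(YAW,0),1),(np.array([.48,-.07,.16]),ori(YAW,0),1),(np.array([.60,-.37,.20]),ori(.54,0),8)],1)
```

```text
[1.12,3.07,-5.51,-0.006,-0.023,0.003,1], 
  -> reach [ 0.47 -0.03  0.12]
[0.67,4.06,-4,-0,-0,0,1], 
  -> reach [ 0.48 -0.07  0.16]
[1.18,3.86,-0.5,-0,-0,-0.057,1], 
[0.96,3.92,-0.5,-0,-0,-0.057,1], 
[0.73,3.97,-0.5,-0,-0,-0.057,1], 
[0.51,4.01,-0.5,-0,-0,-0.057,1], 
[0.28,4.03,-0.5,-0,-0,-0.057,1], 
[0.05,4.04,-0.51,-0,-0,-0.057,1], 
[-0.18,4.04,-0.5,-0,-0,-0.057,1], 
[-0.41,4.02,-0.51,-0,-0,-0.058,1], 
  -> reach [ 0.6001 -0.37    0.2   ]
```

>>> {"api": "send_rows", "payload": {"series": [[[1.12, 3.07, -5.51, -0.006, -0.023, 0.003, -1], [0.67, 4.06, -4, 0, 0, 0, -1], [1.18, 3.86, -0.5, 0, 0, -0.057, 1], [0.96, 3.92, -0.5, 0, 0, -0.057, 1], [0.73, 3.97, -0.5, 0, 0, -0.057, 1], [0.51, 4.01, -0.5, 0, 0, -0.057, 1], [0.28, 4.03, -0.5, 0, 0, -0.057, 1], [0.05, 4.04, -0.51, 0, 0, -0.057, 1], [-0.18, 4.04, -0.5, 0, 0, -0.057, 1], [-0.41, 4.02, -0.51, 0, 0, -0.058, 1]]]}}

```text
time: 10.48
eef_pos: [0.5999, -0.3721, 0.1982]
tcp_rot: [0.964, 0.267, -0.0, -0.0]
contact_force: [0.5, 0.3, 0.6]
opening: 1.0
finger_force: 0.0
```

Run:
```python
from h import *
c=cam("wrist"); save(c,"w4"); np.save("pics/w4.npy",c,allow_pickle=True); print(cur()[0])
```

```text
[ 0.60080887 -0.37712982  0.19897149]
```

View pics/w4.png

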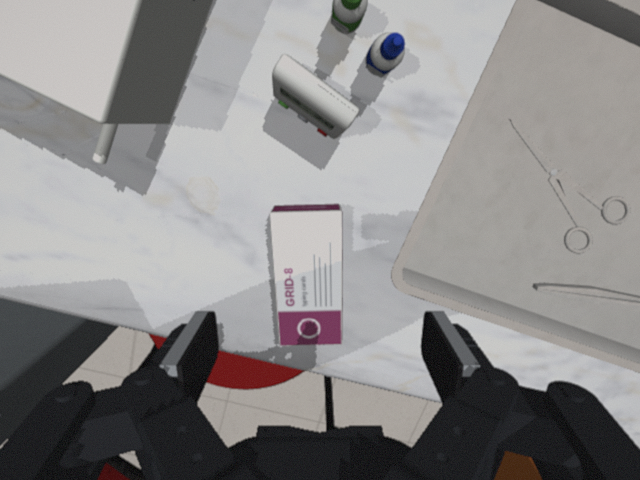

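The wrist view shows the carton top with corners about (272,211), (341,210), (342,343), (279,346), magenta end nearest the arm.

Run:
```python
from h import *
np.set_printoptions(precision=4,suppress=True)
S=np.load("pics/scene0.npy",allow_pickle=True).item(); W=np.load("pics/w4.npy",allow_pickle=True).item()
a=lambda p:(250+p[0]/2.8,190+p[1]/2.8)
sc=[(240,519),(330,552),(419,432),(338,400)]; ws=[(279,346),(342,344),(341,210),(272,211)]
P=[]
for p,w in zip(sc,ws):
    print(tri(ray(S,*a(p)),ray(W,*w)),onz(W,*w,.03)); P.append(onz(W,*w,.03))
P=np.array(P); c=P.mean(0); d=(P[2]+P[3]-P[0]-P[1])/2; w=(P[1]+P[2]-P[0]-P[3])/2
print(c,np.linalg.norm(d),np.arctan2(d[1],d[0]),np.linalg.norm(w),np.arctan2(w[0],-w[1]), W["o"],cur()[0])
```

```text
[ 0.4661 -0.4068  0.0298] [ 0.4649 -0.4057  0.03  ]
[ 0.5008 -0.4594  0.0308] [ 0.5001 -0.4596  0.03  ]
[ 0.6172 -0.3856  0.0241] [ 0.6179 -0.3844  0.03  ]
[ 0.5851 -0.3328  0.0257] [ 0.5852 -0.3319  0.03  ]
[ 0.542  -0.3954  0.03  ] 0.14040010656293728 0.559286531728031 0.0630510071181568 0.5680743625703435 [ 0.6704 -0.3303  0.3412] [ 0.6008 -0.3771  0.199 ]
```

Run:
```python
from h import *
yc=.563; o=ori(yc,.6); D=np.array([np.cos(yc),np.sin(yc),0]); c=np.array([.542,-.395,0])
T=c-.048*D+.015*D+[0,0,.003]; zt=o.apply([0,0,1])
s=plan([(T-.09*zt,o,6),(T-.04*zt,o,2),(T,o,3)],1); print(T)
```

```text
[-2.39,-0.23,2.03,0.002,0.1,-0.003,1], 
[-2.58,-0.23,1.78,0.002,0.1,-0.003,1], 
[-2.74,-0.24,1.51,0.002,0.1,-0.004,1], 
[-2.88,-0.24,1.23,0.002,0.1,-0.003,1], 
[-2.99,-0.25,0.94,0.002,0.1,-0.004,1], 
[-3.07,-0.26,0.64,0.002,0.1,-0.003,1], 
  -> reach [ 0.4711 -0.4398  0.0772]
[0,-0,2.5,0,0,-0,1], 
[0,-0,2.5,0,0,-0,1], 
  -> reach [ 0.495  -0.4247  0.036 ]
[0,-0,1.33,0,0,-0,1], 
[0,-0,1.33,0,0,-0,1], 
[0,-0.01,1.34,0,0,-0,1], 
  -> reach [ 0.5141 -0.4126  0.0029]
[ 0.51409329 -0.41261294  0.003     ]
```

>>> {"api": "send_rows", "payload": {"series": [[[-2.39, -0.23, 2.03, 0.002, 0.1, -0.003, 1], [-2.58, -0.23, 1.78, 0.002, 0.1, -0.003, 1], [-2.74, -0.24, 1.51, 0.002, 0.1, -0.004, 1], [-2.88, -0.24, 1.23, 0.002, 0.1, -0.003, 1], [-2.99, -0.25, 0.94, 0.002, 0.1, -0.004, 1], [-3.07, -0.26, 0.64, 0.002, 0.1, -0.003, 1], [0, 0, 0, 0, 0, 0, 1]]]}}

```text
time: 11.4
eef_pos: [0.4662, -0.433, 0.0737]
tcp_rot: [0.919, 0.261, 0.282, -0.087]
contact_force: [-0.4, 0.5, 1.0]
opening: 1.0
finger_force: 0.0
```

Run:
```python
from h import *
yc=.563; o=ori(yc,.6); D=np.array([np.cos(yc),np.sin(yc),0]); c=np.array([.542,-.395,0])
T=c-.048*D+.015*D+[0,0,.003]; zt=o.apply([0,0,1])
print(ctrl.get_state()["qpos"],cur()[0])
s=plan([(T-.04*zt,o,2),(T,o,3)],1)
```

```text
[-1.1356548   0.39621472  1.83947679  0.67494615  1.10684234 -0.49118834] [ 0.46619716 -0.43303995  0.07373539]
[0.13,0.43,2.37,-0.003,0,-0.006,1], 
[0.13,0.42,2.37,-0.004,0,-0.006,1], 
  -> reach [ 0.495  -0.4246  0.036 ]
[0,0,1.33,0,0,0,1], 
[0,0,1.33,0,0,0,1], 
[0,0,1.34,0,0,0,1], 
  -> reach [ 0.5141 -0.4126  0.003 ]
```

>>> {"api": "send_rows", "payload": {"series": [[[0.13, 0.43, 2.37, -0.003, 0, -0.006, 1], [0.13, 0.42, 2.37, -0.004, 0, -0.006, 1], [0, 0, 1.33, 0, 0, 0, 1], [0, 0, 1.33, 0, 0, 0, 1], [0, 0, 1.34, 0, 0, 0, 1], [0, 0, 0, 0, 0, 0, 1]]]}}

```text
time: 12.15
eef_pos: [0.5169, -0.4118, 0.0055]
tcp_rot: [0.917, 0.269, 0.284, -0.081]
contact_force: [-0.2, -0.0, 0.0]
opening: 0.995
finger_force: 0.0
```

>>> {"api": "send_rows", "payload": {"series": [[[0, 0, 0, 0, 0, 0, -1], [0, 0, 0, 0, 0, 0, -1], [0, 0, 0, 0, 0, 0, -1], [0, 0, 0, 0, 0, 0, -1], [0, 0, 0, 0, 0, 0, -1]]], "force": 50}}

```text
time: 12.78
eef_pos: [0.517, -0.4141, 0.0077]
tcp_rot: [0.917, 0.269, 0.284, -0.078]
contact_force: [-1.8, -2.4, 4.8]
opening: 0.749
finger_force: 58.1
```

Run:
```python
from h import *
o=ori(YAW,.6)
p,R=cur(); print(p, ctrl.get_state()["opening"])
c=np.array([.542,-.395,0]); D=np.array([np.cos(.563),np.sin(.563),0])
off=(p-c)@D; print("tcp from carton centre along",off)
up=p+[0,0,.05]
s=plan([(up,R,2),(cab(-.24+off,.015,p[2]+.03),o,8),(cab(-.20+off,.015,p[2]+.016),o,2)],-1)
```

```text
[ 0.5170276  -0.414065    0.00768659] 0.7489548237390441
tcp from carton centre along -0.03129357822980336
[1.41,0.02,-2.06,0,0,0,-1], 
[1.41,0.03,-2.07,0,0,0,-1], 
  -> reach [ 0.5171 -0.4141  0.0577]
[0.68,-3.96,0.72,-0.033,-0,0.051,-1], 
[0.48,-4.01,0.59,-0.033,-0,0.051,-1], 
[0.27,-4.04,0.46,-0.033,-0,0.05,-1], 
[0.07,-4.07,0.33,-0.033,-0,0.051,-1], 
[-0.14,-4.07,0.19,-0.034,-0,0.05,-1], 
[-0.34,-4.07,0.05,-0.033,-0,0.051,-1], 
[-0.55,-4.04,-0.08,-0.034,-0,0.05,-1], 
[-0.75,-4.01,-0.22,-0.033,-0.001,0.051,-1], 
  -> reach [ 0.4124 -0.1055  0.0377]
[1.25,0,1.71,-0,0,-0,-1], 
[1.26,0,1.71,-0,0,-0,-1], 
  -> reach [ 0.4523 -0.1022  0.0237]
```

Run:
```python
from h import *
S=cam("scene"); print("pin tip cab",incab(onz(S,323.3,287.9,.047)))
p,R=cur(); L=.102; z0=p[2]
def T(fx,fy,psi,dz): return cab(fx-L*np.cos(psi),fy-L*np.sin(psi),z0+dz)
up=p+[0,0,.03]
s=plan([(up,R,2),(T(-.12,.010,.3,.035),ori(YAW+.3,.6),7)],-1)
print('in')
plan([(T(-.08,.012,.3,.016),ori(YAW+.3,.6),2),(T(-.03,.02,.15,.012),ori(YAW+.15,.6),3),(T(.018,.025,0,.012),ori(YAW,.6),4),(T(.018,.025,0,.006),ori(YAW,.6),1)],-1,s)
```

```text
pin tip cab [-0.12979264 -0.07874718  0.047     ]
[0.85,0.01,-1.24,0,0,0,-1], 
[0.84,0.02,-1.24,0,0,0,-1], 
  -> reach [ 0.5171 -0.4141  0.0377]
[1.34,-3.72,0.79,-0.014,0,0.022,-1], 
[1.26,-3.76,0.74,-0.014,0,0.023,-1], 
[1.18,-3.79,0.68,-0.014,0,0.022,-1], 
[1.09,-3.83,0.63,-0.014,0,0.023,-1], 
[1,-3.86,0.58,-0.014,0,0.022,-1], 
[0.92,-3.89,0.52,-0.013,0,0.023,-1], 
[0.83,-3.91,0.48,-0.014,0,0.022,-1], 
  -> reach [ 0.469  -0.1361  0.0427]
in
[1.06,0.49,1.88,0,0,0,-1], 
[1.07,0.5,1.88,0,0,0,-1], 
  -> reach [ 0.5087 -0.1308  0.0237]
[1.33,-0.27,1.07,-0.028,0,0.041,-1], 
[1.32,-0.36,1.07,-0.028,0,0.042,-1], 
[1.31,-0.44,1.05,-0.028,0,0.041,-1], 
  -> reach [ 0.5532 -0.1041  0.0197]
[1.02,-0.32,0.7,-0.021,0,0.031,-1], 
[1.01,-0.37,0.69,-0.021,0,0.031,-1], 
[0.99,-0.42,0.68,-0.021,0,0.031,-1], 
[0.98,-0.46,0.67,-0.022,0,0.031,-1], 
  -> reach [ 0.5982 -0.0801  0.0197]
[-0.33,-0,0.5,0,0,0,-1], 
  -> reach [ 0.5983 -0.0801  0.0137]
```

Run:
```python
from h import *
p,R=cur(); L=.102; z0=p[2]
def T(fx,fy,psi,dz): return cab(fx-L*np.cos(psi),fy-L*np.sin(psi),z0+dz)
s=plan([(p+[0,0,.04],R,2),(np.array([.455,-.31,z0+.065]),ori(.45,.6),4),(T(-.12,.010,.3,.06),ori(YAW+.3,.6),5),(T(-.12,.010,.3,.016),ori(YAW+.3,.6),2)],-1)
```

```text
[1.13,0.02,-1.65,0,0,0,-1], 
[1.13,0.02,-1.65,0,0,0,-1], 
  -> reach [ 0.5171 -0.414   0.0477]
[0.44,-3.02,-0.49,-0.015,0,0.026,-1], 
[0.36,-3.03,-0.53,-0.015,0,0.025,-1], 
[0.29,-3.02,-0.58,-0.014,0,0.026,-1], 
[0.21,-3.02,-0.63,-0.015,0,0.025,-1], 
  -> reach [ 0.455  -0.31    0.0727]
[1.4,-3.01,1.08,-0.008,0,0.011,-1], 
[1.37,-3.04,1.05,-0.007,0,0.011,-1], 
[1.33,-3.06,1.03,-0.008,0,0.011,-1], 
[1.3,-3.08,1.01,-0.007,0,0.011,-1], 
[1.27,-3.09,0.99,-0.008,0,0.011,-1], 
  -> reach [ 0.469  -0.1361  0.0677]
[-1.24,-0,1.82,0,0,0,-1], 
[-1.25,-0.01,1.81,0,0,0,-1], 
  -> reach [ 0.4689 -0.1361  0.0237]
```

>>> {"api": "send_rows", "payload": {"series": [[[1.13, 0.02, -1.65, 0, 0, 0, -1], [1.13, 0.02, -1.65, 0, 0, 0, -1], [0.44, -3.02, -0.49, -0.015, 0, 0.026, -1], [0.36, -3.03, -0.53, -0.015, 0, 0.025, -1], [0.29, -3.02, -0.58, -0.014, 0, 0.026, -1], [0.21, -3.02, -0.63, -0.015, 0, 0.025, -1]]]}}

```text
time: 13.58
eef_pos: [0.4546, -0.308, 0.0732]
tcp_rot: [0.931, 0.213, 0.288, -0.066]
contact_force: [0.1, 0.3, -0.1]
opening: 0.747
finger_force: 57.5
```

>>> {"api": "send_rows", "payload": {"series": [[[1.4, -3.01, 1.08, -0.008, 0, 0.011, -1], [1.37, -3.04, 1.05, -0.007, 0, 0.011, -1], [1.33, -3.06, 1.03, -0.008, 0, 0.011, -1], [1.3, -3.08, 1.01, -0.007, 0, 0.011, -1], [1.27, -3.09, 0.99, -0.008, 0, 0.011, -1], [0, 0, 0, 0, 0, 0, -1]]]}}

```text
time: 14.32
eef_pos: [0.468, -0.1321, 0.0674]
tcp_rot: [0.938, 0.184, 0.29, -0.058]
contact_force: [-0.1, -0.5, -1.8]
opening: 0.749
finger_force: 57.3
```

Run:
```python
from h import *
s=ctrl.get_state(); print(s["qpos"],s["eef_pos"],s["contact_force"])
z0=.0077; L=.102
def T(fx,fy,psi,dz): return cab(fx-L*np.cos(psi),fy-L*np.sin(psi),z0+dz)
c=cam("scene"); w=cam("wrist")
cv2.imwrite("pics/s5.png",np.hstack([c["img"][150:390,210:460,::-1],w["img"][::1,::1,::-1][120:360,150:500]]))
plan([(T(-.12,.010,.3,.016),ori(YAW+.3,.6),2),(T(-.08,.012,.3,.016),ori(YAW+.3,.6),2)],-1)
```

```text
[-0.76719841 -0.06488786  2.39523465  0.8622235   0.74899581 -0.21635484] [ 0.46800957 -0.13206241  0.06738176] [-0.1300667  -0.54033479 -1.83255902]
[-1.28,0.04,1.82,-0,-0,0.001,-1], 
[-1.27,0.04,1.83,-0.001,-0,0.001,-1], 
  -> reach [ 0.469  -0.1361  0.0237]
[1.6,0.5,1.09,0,-0,-0,-1], 
[1.6,0.49,1.1,0,-0,-0,-1], 
  -> reach [ 0.5087 -0.1308  0.0237]
```

View pics/s5.png

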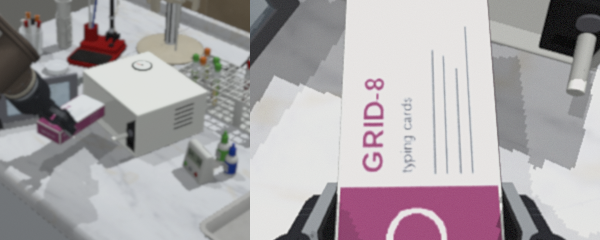

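The carton is held straight and level at the mouth; the pin tip (about (580,85) in the right crop) is well clear to the right.

>>> {"api": "send_rows", "payload": {"series": [[[-1.28, 0.04, 1.82, 0, 0, 0.001, -1], [-1.27, 0.04, 1.83, -0.001, 0, 0.001, -1], [1.6, 0.5, 1.09, 0, 0, 0, -1], [1.6, 0.49, 1.1, 0, 0, 0, -1]]]}}

```text
time: 14.92
eef_pos: [0.5091, -0.1325, 0.0229]
tcp_rot: [0.938, 0.18, 0.29, -0.056]
contact_force: [0.5, -0.2, -1.1]
opening: 0.75
finger_force: 57.3
```

>>> {"api": "send_rows", "payload": {"series": [[[1.33, -0.27, 1.07, -0.028, 0, 0.041, -1], [1.32, -0.36, 1.07, -0.028, 0, 0.042, -1], [1.31, -0.44, 1.05, -0.028, 0, 0.041, -1]]]}}

```text
time: 15.3
eef_pos: [0.554, -0.1055, 0.0193]
tcp_rot: [0.949, 0.109, 0.294, -0.034]
contact_force: [0.2, -0.3, -1.0]
opening: 0.751
finger_force: 57.5
```

>>> {"api": "send_rows", "payload": {"series": [[[1.02, -0.32, 0.7, -0.021, 0, 0.031, -1], [1.01, -0.37, 0.69, -0.021, 0, 0.031, -1]]]}}

```text
time: 15.55
eef_pos: [0.5765, -0.0934, 0.0193]
tcp_rot: [0.953, 0.073, 0.295, -0.024]
contact_force: [0.7, 0.1, -2.6]
opening: 0.75
finger_force: 57.5
```

>>> {"api": "send_rows", "payload": {"series": [[[0.99, -0.42, 0.68, -0.021, 0, 0.031, -1], [0.98, -0.46, 0.67, -0.022, 0, 0.031, -1]]]}}

```text
time: 15.8
eef_pos: [0.599, -0.0814, 0.0193]
tcp_rot: [0.955, 0.037, 0.295, -0.012]
contact_force: [0.3, -0.7, -1.5]
opening: 0.751
finger_force: 57.5
```

>>> {"api": "send_rows", "payload": {"series": [[[-0.35, 0, 0.53, 0, 0, 0, -1], [0, 0, 0, 0, 0, 0, 1], [0, 0, 0, 0, 0, 0, 1], [0, 0, 0, 0, 0, 0, 1], [0, 0, 0, 0, 0, 0, 1]]]}}

```text
time: 16.42
eef_pos: [0.598, -0.0805, 0.0127]
tcp_rot: [0.955, 0.039, 0.295, -0.013]
contact_force: [-0.7, -0.3, 0.2]
opening: 0.998
finger_force: 0.0
```

>>> {"api": "send_rows", "payload": {"series": [[[0, 0, -2, 0, 0, 0, 1], [0, 0, -4, 0, 0, 0, 1], [0, 0, 0, 0, 0, 0, 1]]]}}

```text
time: 16.8
eef_pos: [0.5648, -0.0837, 0.0645]
tcp_rot: [0.954, 0.039, 0.297, -0.012]
contact_force: [1.0, -0.7, 0.6]
opening: 1.001
finger_force: 0.0
```

Run:
```python
from h import *
print(incab(cur()[0]))
w=cam("wrist"); cv2.imwrite("pics/w6.png",w["img"][:,:,::-1]); np.save("pics/w6.npy",w,allow_pickle=True)
h,S,v=cv2.split(cv2.cvtColor(w["img"],cv2.COLOR_RGB2HSV)); m=((h>145)&(h<172)&(S>80)).astype(np.uint8)
k,l,st,ce=cv2.connectedComponentsWithStats(m); i=1+st[1:,4].argmax(); print(st[i])
b=cv2.boxPoints(cv2.minAreaRect(cv2.findContours((l==i).astype(np.uint8),0,2)[0][0]))
for u in b: print(u,incab(onz(w,*u,.034)))
o=ori(YAW,.75)
plan([(cab(-.16,.025,.06),o,3),(cab(-.155,.025,.018),o,2),(cab(-.135,.025,.018),o,1)],-1)
```

```text
[-0.11764056  0.02411325  0.06452304]
[ 263  255  115   71 6275]
[262.09695 256.36713] [-0.08255226  0.05618597  0.034     ]
[376.26138 254.86499] [-0.08176205 -0.00811664  0.034     ]
[377.16995 323.91882] [-0.11977065 -0.00685879  0.034     ]
[263.00552 325.42096] [-0.12046422  0.05406829  0.034     ]
[-1.22,-0.02,-0.71,0,0.05,-0.001,-1], 
[-1.19,-0.02,-0.76,0,0.049,-0,-1], 
[-1.14,-0.02,-0.83,0.001,0.05,-0,-1], 
  -> reach [ 0.5225 -0.0863  0.06  ]
[-1.25,0,1.71,-0,-0,-0,-1], 
[-1.25,0.01,1.71,-0,-0,-0,-1], 
  -> reach [ 0.5275 -0.086   0.018 ]
[1.46,-0.01,1.36,-0,-0,-0,-1], 
  -> reach [ 0.5474 -0.0842  0.018 ]
```

View pics/w6.png

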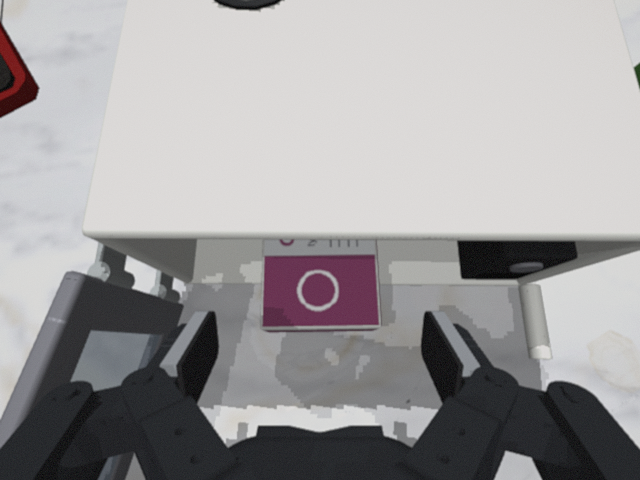

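The carton lies straight in the mouth, near edge at rows about 325 (cabinet x=-121 mm, y=+24). Now push it home with shut fingers.

>>> {"api": "send_rows", "payload": {"series": [[[-1.22, -0.02, -0.71, 0, 0.05, -0.001, -1], [-1.19, -0.02, -0.76, 0, 0.049, 0, -1], [-1.14, -0.02, -0.83, 0, 0.05, 0, -1], [-1.25, 0, 1.71, 0, 0, 0, -1], [-1.25, 0.01, 1.71, 0, 0, 0, -1], [1.1, 0, 1.02, 0, 0, 0, -1], [0, 0, 0, 0, 0, 0, -1]]]}}

```text
time: 17.73
eef_pos: [0.5436, -0.0845, 0.0173]
tcp_rot: [0.93, 0.039, 0.365, -0.016]
contact_force: [0.1, 0.4, 0.2]
opening: -0.001
finger_force: 0.0
```

Run:
```python
from h import *
s=ctrl.get_state(); print(incab(s["eef_pos"]),s["opening"],s["contact_force"],s["qpos"])
plan([(cab(-.087,.025,.018),ori(YAW,.75),7)],-1)
```

```text
[-0.13880155  0.02508616  0.01725567] -0.000508398339309856 [0.12132922 0.43393782 0.24580539] [-0.52142062  0.13624879  2.3897268   1.6577693   0.39947395 -0.56261096]
[0.55,0,0.5,-0,0,-0,-1], 
[0.55,0,0.5,-0,0,-0,-1], 
[0.55,0,0.49,-0,0,-0,-1], 
[0.55,0,0.5,-0,0,-0,-1], 
[0.55,0,0.49,-0,0,-0,-1], 
[0.55,0.01,0.5,-0,0.001,-0,-1], 
[0.55,0,0.49,-0.001,0,-0,-1], 
  -> reach [ 0.5952 -0.0803  0.018 ]
```

>>> {"api": "send_rows", "payload": {"series": [[[0.55, 0, 0.5, 0, 0, 0, -1], [0.55, 0, 0.5, 0, 0, 0, -1], [0.55, 0, 0.49, 0, 0, 0, -1]]]}}

```text
time: 18.1
eef_pos: [0.5647, -0.0825, 0.0175]
tcp_rot: [0.93, 0.038, 0.365, -0.015]
contact_force: [-1.6, -0.0, 1.2]
opening: -0.003
finger_force: 1.0
```

>>> {"api": "send_rows", "payload": {"series": [[[0.55, 0, 0.5, 0, 0, 0, -1], [0.55, 0, 0.49, 0, 0, 0, -1]]]}}

```text
time: 18.35
eef_pos: [0.5793, -0.0812, 0.0174]
tcp_rot: [0.93, 0.038, 0.365, -0.016]
contact_force: [-1.4, -0.1, 1.2]
opening: 0.0
finger_force: 1.0
```

>>> {"api": "send_rows", "payload": {"series": [[[0.55, 0, 0.5, 0, 0.001, 0, -1], [0.55, 0, 0.49, 0, 0, 0, -1], [0, 0, 0, 0, 0, 0, -1]]]}}

```text
time: 18.73
eef_pos: [0.5942, -0.08, 0.0176]
tcp_rot: [0.93, 0.038, 0.366, -0.016]
contact_force: [-0.3, 0.4, -0.2]
opening: -0.0
finger_force: 0.0
```

>>> {"api": "send_rows", "payload": {"series": [[[-2.9, 0, -2.7, 0, 0, 0, -1], [-1.5, 0, -3, 0, 0, 0, -1], [0, 0, 0, 0, 0, 0, -1]]]}}

```text
time: 19.1
eef_pos: [0.5211, -0.0857, 0.029]
tcp_rot: [0.93, 0.038, 0.365, -0.016]
contact_force: [0.2, -0.1, 0.6]
opening: -0.001
finger_force: 0.0
```

Run:
```python
from h import *
s=ctrl.get_state(); print(incab(s["eef_pos"]),s["contact_force"],s["qpos"])
w=cam("wrist"); sc=cam("scene"); save(w,"w7"); save(sc,"s7")
h,S,v=cv2.split(cv2.cvtColor(w["img"],cv2.COLOR_RGB2HSV)); m=((h>145)&(h<172)&(S>60)).astype(np.uint8)
k,l,st,ce=cv2.connectedComponentsWithStats(m); i=1+st[1:,4].argmax(); print(st[i])
b=cv2.boxPoints(cv2.minAreaRect(cv2.findContours((l==i).astype(np.uint8),0,2)[0][0]))
for u in b: print(u,incab(onz(w,*u,.034)))
```

```text
[-0.16133015  0.02580242  0.02898459] [ 0.2343187  -0.1030654   0.55770874] [-0.55529413  0.05743065  2.44215987  1.56750036  0.41722762 -0.49213899]
[ 266  106  115   54 4875]
[266. 106.] [-0.04019552  0.05654844  0.034     ]
[380. 106.] [-0.04038573 -0.00963567  0.034     ]
[380. 159.] [-0.07820438 -0.00691722  0.034     ]
[266. 159.] [-0.07804983  0.0542561   0.034     ]
```

View pics/w7.png

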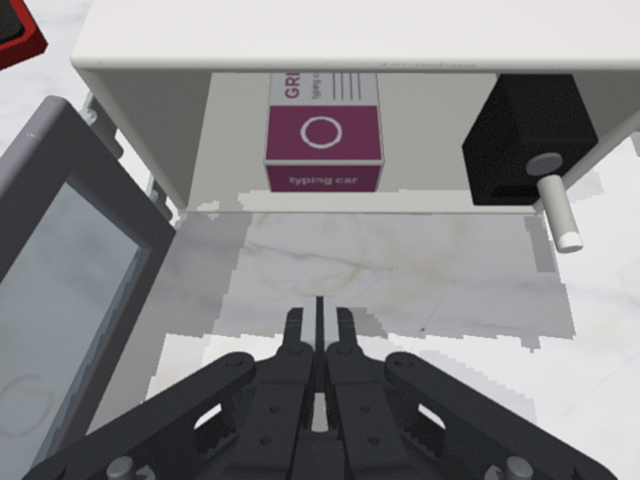

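Carton is fully inside, square, near edge 14 mm behind the front plane. Now go over the door to its outer side and swing it shut.

Run:
```python
from h import *
o=ori(YAW,0); H=np.array([-.105,.11])
def f(t,r,z,side=-1,e=0):
    u=np.array([-np.sin(t),-np.cos(t)]); n=np.array([np.cos(t),-np.sin(t)])
    d=e+.004+.011*abs(np.cos(t))+.0145*abs(np.sin(t)); return cab(*(H+r*u+side*d*n),z)
s=plan([(cab(-.19,0,.10),ori(YAW,.375),3),(cab(-.20,0.02,.15),o,3),(cab(-.205,.19,.15),o,4),(cab(-.205,.19,.067),o,2)],-1)
print("arc",cab(-.205,.19,0))
w=[(f(1.8,.12,.067),o,1)]+[(f(t,.12+.05*max(0,1.2-t)/.85,.067),o,1) for t in np.linspace(1.7,.4,12)]
s=plan(w,-1,s)
```

```text
[0.85,0.83,-2.41,0,-0.125,-0,-1], 
[0.54,0.84,-2.5,-0,-0.125,-0.001,-1], 
[0.22,0.83,-2.55,-0,-0.125,-0,-1], 
  -> reach [ 0.4946 -0.1137  0.1   ]
[0.3,-0.67,-1.67,-0,-0.125,-0,-1], 
[0.09,-0.66,-1.7,-0,-0.125,-0,-1], 
[-0.12,-0.67,-1.69,-0,-0.125,-0,-1], 
  -> reach [ 0.483  -0.0946  0.15  ]
[-0.13,-4.25,-0,-0,0,-0,-1], 
[-0.13,-4.25,-0,-0,0,-0,-1], 
[-0.12,-4.25,-0,-0,0,-0,-1], 
[-0.13,-4.25,-0,-0,0,-0,-1], 
  -> reach [0.4639 0.0744 0.15  ]
[0,0,4.15,-0,0,-0,-1], 
[0.01,0,4.15,-0,0,-0,-1], 
  -> reach [0.464  0.0744 0.067 ]
arc [0.46395382 0.07435045 0.        ]
[-1.22,3.27,-0,-0,0,-0,-1], 
  -> reach [0.4545 0.0408 0.067 ]
[-0.43,1.23,-0,-0,0,-0,-1], 
  -> reach [0.4513 0.0282 0.067 ]
[-0.33,1.51,-0,-0,0,-0,-1], 
  -> reach [0.4492 0.0129 0.067 ]
[-0.16,1.33,-0,-0,0,-0,-1], 
  -> reach [ 0.4487 -0.0005  0.067 ]
[-0.02,1.34,-0,-0,0,-0,-1], 
  -> reach [ 0.4496 -0.0139  0.067 ]
[0.14,1.36,-0,-0,0,-0,-1], 
  -> reach [ 0.4522 -0.0273  0.067 ]
[-0.18,1.59,-0,-0,0,-0,-1], 
  -> reach [ 0.4517 -0.0433  0.067 ]
[-0.08,1.77,-0,-0,0,-0,-1], 
  -> reach [ 0.4523 -0.061   0.067 ]
[0.19,1.86,-0,-0,0,-0,-1], 
  -> reach [ 0.4558 -0.0794  0.067 ]
[0.48,1.89,-0,-0,0,-0,-1], 
  -> reach [ 0.4621 -0.0979  0.067 ]
[0.78,1.9,-0,-0,0,-0,-1], 
  -> reach [ 0.4715 -0.1161  0.067 ]
[1.1,1.84,-0,-0,0,-0,-1], 
  -> reach [ 0.4839 -0.1336  0.067 ]
[1.41,1.73,-0,-0,0,-0,-1], 
  -> reach [ 0.4994 -0.1496  0.067 ]
```

>>> {"api": "send_rows", "payload": {"series": [[[0.85, 0.83, -2.41, 0, -0.125, 0, -1], [0.54, 0.84, -2.5, 0, -0.125, -0.001, -1], [0.22, 0.83, -2.55, 0, -0.125, 0, -1], [0.3, -0.67, -1.67, 0, -0.125, 0, -1], [0.09, -0.66, -1.7, 0, -0.125, 0, -1], [-0.12, -0.67, -1.69, 0, -0.125, 0, -1], [0, 0, 0, 0, 0, 0, -1]]]}}

```text
time: 20.08
eef_pos: [0.4912, -0.0773, 0.1176]
tcp_rot: [0.994, 0.056, 0.093, -0.02]
contact_force: [0.1, 0.6, 0.6]
opening: 0.001
finger_force: 0.0
```

>>> {"api": "send_rows", "payload": {"series": [[[-0.13, -4.25, 0, 0, 0, 0, -1], [-0.13, -4.25, 0, 0, 0, 0, -1], [-0.12, -4.25, 0, 0, 0, 0, -1], [-0.13, -4.25, 0, 0, 0, 0, -1], [0, 0, 0, 0, 0, 0, -1]]]}}

```text
time: 20.7
eef_pos: [0.4623, 0.0934, 0.118]
tcp_rot: [0.994, 0.057, 0.089, -0.022]
contact_force: [-0.1, 0.5, 0.7]
opening: -0.0
finger_force: 0.0
```

Run:
```python
from h import *
s=ctrl.get_state(); print(incab(s["eef_pos"]),s["eef_pos"],s["contact_force"],s["qpos"])
plan([(cab(-.205,.19,.067),ori(YAW,0),2)],-1)
# door top edge in wrist image: dark grey lines?  just report free-edge estimate from side cam is occluded
```

```text
[-0.20510916  0.20915253  0.11799005] [0.46225719 0.09342799 0.11799005] [-0.10910953  0.48273932  0.65901994] [-0.05025847 -0.14519037  2.26342439  0.08344858  0.85155308  1.35607162]
[-0.48,1.04,2.47,-0.018,-0.09,0.016,-1], 
[-0.24,1.01,2.52,-0.019,-0.091,0.016,-1], 
  -> reach [0.464  0.0743 0.067 ]
```

>>> {"api": "send_rows", "payload": {"series": [[[-0.48, 0.5, 2.47, -0.018, -0.09, 0.016, -1], [-0.24, 0.5, 2.52, -0.019, -0.091, 0.016, -1], [0, 0, 0, 0, 0, 0, -1]]]}}

```text
time: 21.08
eef_pos: [0.4632, 0.0817, 0.0661]
tcp_rot: [0.999, 0.039, -0.002, 0.0]
contact_force: [-0.2, 0.5, -0.1]
opening: -0.002
finger_force: 0.0
```

Run:
```python
from h import *
o=ori(YAW,0); H=np.array([-.105,.11])
def f(t,r,z,side=-1,e=0):
    u=np.array([-np.sin(t),-np.cos(t)]); n=np.array([np.cos(t),-np.sin(t)])
    d=e+.004+.011*abs(np.cos(t))+.0145*abs(np.sin(t)); return cab(*(H+r*u+side*d*n),z)
print(cur()[0],incab(cur()[0]),ctrl.get_state()["contact_force"])
w=[(f(1.8,.12,.067),o,2)]+[(f(t,.12+.05*max(0,1.2-t)/.85,.067),o,1) for t in np.linspace(1.68,.4,12)]
s=plan(w,-1)
```

```text
[0.46318107 0.08174571 0.06609631] [-0.20515699  0.19743387  0.06609631] [-0.1635526   0.4511299  -0.05826476]
[-0.59,2.01,-0.04,0,0.002,-0.003,-1], 
[-0.6,2,-0.05,0,0.002,-0.002,-1], 
  -> reach [0.4545 0.0408 0.067 ]
[-0.49,1.48,0.01,0,-0,-0,-1], 
  -> reach [0.4508 0.0257 0.067 ]
[-0.3,1.49,-0,0,-0,-0,-1], 
  -> reach [0.4491 0.0106 0.067 ]
[-0.14,1.29,-0,0,-0,-0,-1], 
  -> reach [ 0.4487 -0.0024  0.067 ]
[0.01,1.32,-0,0,-0,-0,-1], 
  -> reach [ 0.4499 -0.0155  0.067 ]
[0.15,1.34,-0,0,-0,-0,-1], 
  -> reach [ 0.4525 -0.0288  0.067 ]
[-0.22,1.6,-0,0,-0,-0,-1], 
  -> reach [ 0.4516 -0.0449  0.067 ]
[-0.06,1.75,-0,0,-0,-0,-1], 
  -> reach [ 0.4525 -0.0624  0.067 ]
[0.2,1.84,0,0,-0,-0,-1], 
  -> reach [ 0.456  -0.0806  0.067 ]
[0.49,1.87,0,0,-0,-0,-1], 
  -> reach [ 0.4624 -0.0988  0.067 ]
[0.79,1.86,0,0,-0,-0,-1], 
  -> reach [ 0.4718 -0.1167  0.067 ]
[1.09,1.81,0,0,-0,-0,-1], 
  -> reach [ 0.4842 -0.1338  0.067 ]
[1.38,1.7,0,0,-0,-0,-1], 
  -> reach [ 0.4993 -0.1496  0.067 ]
```

>>> {"api": "send_rows", "payload": {"series": [[[-0.59, 2.01, 0, 0, 0, 0, -1], [-0.6, 2, 0, 0, 0, 0, -1], [-0.49, 1.48, 0, 0, 0, 0, -1], [-0.3, 1.49, 0, 0, 0, 0, -1], [-0.14, 1.29, 0, 0, 0, 0, -1]]]}}

```text
time: 21.7
eef_pos: [0.4496, -0.0026, 0.0694]
tcp_rot: [0.999, 0.039, 0.001, 0.001]
contact_force: [0.0, 1.2, 0.2]
opening: -0.001
finger_force: 0.6
```

>>> {"api": "send_rows", "payload": {"series": [[[0.01, 1.32, 0, 0, 0, 0, -1], [0.15, 1.34, 0, 0, 0, 0, -1], [-0.22, 1.6, 0, 0, 0, 0, -1], [-0.06, 1.75, 0, 0, 0, 0, -1], [0.2, 1.84, 0, 0, 0, 0, -1]]]}}

```text
time: 22.32
eef_pos: [0.4563, -0.0812, 0.0691]
tcp_rot: [0.999, 0.039, 0.0, 0.001]
contact_force: [0.7, 1.2, -0.0]
opening: 0.001
finger_force: 0.4
```

>>> {"api": "send_rows", "payload": {"series": [[[0.49, 1.87, 0, 0, 0, 0, -1], [0.79, 1.86, 0, 0, 0, 0, -1], [1.09, 1.81, 0, 0, 0, 0, -1], [1.38, 1.7, 0, 0, 0, 0, -1], [0, 0, 0, 0, 0, 0, -1]]]}}

```text
time: 22.95
eef_pos: [0.501, -0.1512, 0.0699]
tcp_rot: [0.999, 0.038, 0.001, 0.002]
contact_force: [0.1, 0.4, 0.1]
opening: -0.001
finger_force: 0.0
```

Run:
```python
from h import *
s=ctrl.get_state(); print(incab(s["eef_pos"]),s["contact_force"],s["qpos"])
o=ori(YAW,.6)
for n in["side","wrist"]:
    c=cam(n); h,S,v=cv2.split(cv2.cvtColor(c["img"],cv2.COLOR_RGB2HSV)); m=((h>105)&(h<130)&(S>130)&(v>50)).astype(np.uint8)
    k,l,st,ce=cv2.connectedComponentsWithStats(m)
    for i in range(1,k):
        if st[i,4]>8:
            q=incab(onz(c,*ce[i],.075))
            if -.3<q[0]<-.1 and abs(q[1])<.12: print(n,ce[i],st[i],q)
plan([(cab(-.225,-.06,.10),ori(YAW,.3),2),(cab(-.225,-.075,.072),o,3)],-1)
```

```text
[-0.18681765 -0.03782009  0.06989111] [0.10778023 0.40989335 0.10261692] [-0.48623201  0.15012023  2.06226861 -0.00230187  0.92533556  1.00904663]
[-1.83,1.21,-1.53,0.001,0.15,-0.002,-1], 
[-1.59,1.21,-1.79,0.002,0.15,-0.003,-1], 
  -> reach [ 0.4648 -0.1765  0.1   ]
[-0.28,0.5,0.89,-0,0.1,0,-1], 
[-0.36,0.5,0.86,-0,0.1,0,-1], 
[-0.45,0.5,0.82,-0,0.1,0,-1], 
  -> reach [ 0.466  -0.1914  0.0719]
```

>>> {"api": "send_rows", "payload": {"series": [[[-1.83, 1.21, -1.53, 0, 0.15, -0.002, -1], [-1.59, 1.21, -1.79, 0, 0.15, -0.003, -1], [-0.28, 0.5, 0.89, 0, 0.1, 0, -1], [-0.36, 0.5, 0.86, 0, 0.1, 0, -1], [-0.45, 0.5, 0.82, 0, 0.1, 0, -1], [0, 0, 0, 0, 0, 0, -1]]]}}

```text
time: 23.8
eef_pos: [0.464, -0.1899, 0.0702]
tcp_rot: [0.955, 0.039, 0.294, -0.012]
contact_force: [-0.1, 0.3, -0.2]
opening: 0.001
finger_force: 0.0
```

Run:
```python
from h import *
s=ctrl.get_state(); print(incab(s["eef_pos"]),s["contact_force"])
o=ori(YAW,.6)
w=[]
for t in np.linspace(.4,.03,7): w.append((cab(-.105-.194*np.sin(t)-.004*np.cos(t)-.009,.11-.194*np.cos(t),.069),o,2 if t>.39 else 1))
plan(w,-1)
```

```text
[-0.22686716 -0.07336174  0.07023529] [-0.06423575  0.25926313 -0.18524217]
[1.36,-0.24,1,0,0.001,-0.001,-1], 
[1.35,-0.23,1,0,0.002,-0.001,-1], 
  -> reach [ 0.4972 -0.1825  0.069 ]
[0.91,0.43,0.62,0,-0,0,-1], 
  -> reach [ 0.5085 -0.1859  0.069 ]
[0.94,0.36,0.64,0,-0,0,-1], 
  -> reach [ 0.5201 -0.1885  0.069 ]
[0.95,0.29,0.65,0,-0,0,-1], 
  -> reach [ 0.5318 -0.1904  0.069 ]
[0.97,0.22,0.66,0,-0,0,-1], 
  -> reach [ 0.5437 -0.1917  0.0691]
[0.97,0.15,0.67,0,-0,0,-1], 
  -> reach [ 0.5556 -0.1922  0.069 ]
[0.99,0.07,0.68,0,-0,0,-1], 
  -> reach [ 0.5676 -0.1919  0.069 ]
```

>>> {"api": "send_rows", "payload": {"series": [[[1.36, -0.24, 1, 0, 0, 0, -1], [1.35, -0.23, 1, 0, 0, 0, -1], [0.91, 0.43, 0.62, 0, 0, 0, -1], [0.94, 0.36, 0.64, 0, 0, 0, -1]]]}}

```text
time: 24.3
eef_pos: [0.5232, -0.1896, 0.0713]
tcp_rot: [0.954, 0.041, 0.296, -0.011]
contact_force: [-0.3, 0.8, -0.6]
opening: -0.001
finger_force: 0.3
```

>>> {"api": "send_rows", "payload": {"series": [[[0.95, 0.29, 0.65, 0, 0, 0, -1], [0.97, 0.22, 0.66, 0, 0, 0, -1], [0.97, 0.15, 0.67, 0, 0, 0, -1]]]}}

```text
time: 24.68
eef_pos: [0.558, -0.1936, 0.0709]
tcp_rot: [0.954, 0.04, 0.295, -0.011]
contact_force: [-5.4, -0.0, 3.2]
opening: 0.004
finger_force: 2.6
```

>>> {"api": "send_rows", "payload": {"series": [[[0.99, 0.07, 0.68, 0, 0, 0, -1], [0.4, 0, 0.28, 0, 0, 0, -1]]]}}

```text
time: 24.92
eef_pos: [0.5749, -0.1932, 0.0709]
tcp_rot: [0.954, 0.04, 0.296, -0.01]
contact_force: [-5.0, -2.0, 2.9]
opening: -0.002
finger_force: 2.8
```

>>> {"api": "send_rows", "payload": {"series": [[[0.25, 0, 0.17, 0, 0, 0, -1]]]}}

```text
time: 25.05
eef_pos: [0.5777, -0.193, 0.0709]
tcp_rot: [0.954, 0.04, 0.296, -0.01]
contact_force: [-5.9, -1.4, 1.5]
opening: -0.001
finger_force: 2.7
```

>>> {"api": "send_rows", "payload": {"series": [[[0.16, 0, 0.11, 0, 0, 0, -1]]]}}

```text
time: 25.18
eef_pos: [0.5794, -0.1929, 0.0709]
tcp_rot: [0.954, 0.04, 0.296, -0.01]
contact_force: [-6.5, -1.3, 3.1]
opening: -0.001
finger_force: 3.0
```

>>> {"api": "send_rows", "payload": {"series": [[[0.1, 0, 0.07, 0, 0, 0, -1]]]}}

```text
time: 25.3
eef_pos: [0.5805, -0.1927, 0.0708]
tcp_rot: [0.954, 0.04, 0.295, -0.01]
contact_force: [-6.3, -0.6, 2.3]
opening: -0.005
finger_force: 3.0
```

>>> {"api": "send_rows", "payload": {"series": [[[0.06, 0, 0.04, 0, 0, 0, -1]]]}}

```text
time: 25.42
eef_pos: [0.5812, -0.1927, 0.0708]
tcp_rot: [0.954, 0.04, 0.295, -0.01]
contact_force: [-5.3, -1.1, 2.1]
opening: -0.0
finger_force: 3.0
```

>>> {"api": "send_rows", "payload": {"series": [[[0.06, 0, 0.04, 0, 0, 0, -1]]]}}

```text
time: 25.55
eef_pos: [0.5815, -0.1926, 0.0707]
tcp_rot: [0.955, 0.04, 0.295, -0.01]
contact_force: [-11.7, -1.6, 6.8]
opening: -0.0
finger_force: 6.3
```

Same stop force as the first press; let go slowly and check.

>>> {"api": "send_rows", "payload": {"series": [[[-0.4, 0, -0.28, 0, 0, 0, -1], [-0.6, 0, -0.41, 0, 0, 0, -1], [-2, 0, -1.38, 0, 0, 0, -1], [-4, 0, -2.8, 0, 0, 0, -1], [-2, 0, -1.4, 0, 0, 0, -1], [0, 0, 0, 0, 0, 0, -1], [0, 0, 0, 0, 0, 0, -1], [0, 0, 0, 0, 0, 0, -1]]]}}

```text
time: 26.55
eef_pos: [0.4738, -0.2014, 0.0724]
tcp_rot: [0.954, 0.04, 0.296, -0.011]
contact_force: [0.9, 0.5, -1.1]
opening: -0.002
finger_force: 0.0
```

Run:
```python
from h import *
s=ctrl.get_state(); print(incab(s["eef_pos"]),s["contact_force"])
for n in["side","scene","wrist"]:
    c=cam(n); h,S,v=cv2.split(cv2.cvtColor(c["img"],cv2.COLOR_RGB2HSV)); m=((h>105)&(h<130)&(S>130)&(v>50)).astype(np.uint8)
    k,l,st,ce=cv2.connectedComponentsWithStats(m)
    for i in range(1,k):
        if st[i,4]>8:
            q=incab(onz(c,*ce[i],.075))
            if -.3<q[0]<-.05 and abs(q[1])<.15: print(n,ce[i],st[i],q)
    if n=="scene":  # bystanders moved?
        S0=np.load("pics/scene0.npy",allow_pickle=True).item()["img"]; d=np.abs(S0.astype(int)-c["img"]).max(2)
        print("diff timer/bottles",(d[275:340,392:452]>40).sum(),"dish",(d[208:228,250:282]>40).sum(), "magenta left",((h>145)&(h<172)&(S>80))[330:410,320:410].sum())
```

```text
[-0.21804737 -0.08561373  0.07236762] [ 0.9185582   0.48537285 -1.05770491]
side [371.         243.73076923] [369 241   5   7  26] [-0.11076856 -0.0835863   0.075     ]
scene [332.13043478 273.91304348] [330 271   5   7  23] [-0.10923003 -0.07979116  0.075     ]
diff timer/bottles 0 dish 30 magenta left 0
wrist [313.19686163 107.33380884] [295  95  37  25 701] [-0.11040924 -0.08204795  0.075     ]
```

```bash
python3 -c "
from plant import ctrl; print(ctrl.sign_off())"
```

```text
the job is handed in; nothing more can be done
None
```

The carton is flat and top up inside the dry cabinet, 14 mm behind the front plane; the door is shut on its catch, the timer and bottles did not move and the dish was not re-measured, and I handed in at about 27 s after viewing 11 pictures, one over the limit of 10.

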